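# Check an axle pin on a go / no-go gap gauge

### The arm

A 6-joint arm with a two-finger parallel gripper is mounted at the origin on a cart in front of the work surface, level with it; the furniture and walls round the work are solid. World frame = base frame: x ahead of the robot, y to its left, z up, the work surface at z = 0. Lengths are in m, angles in rad, forces in N, time in s.
With the tool pointing down it reaches from about 0.25 to 0.725 m from the base axis. Payload 9.7 kg.
Tool frame: the origin (TCP) lies midway between the tips of the shut fingers; the grasp point (between the pads) lies 19 mm behind it; z points along the fingers, y is the direction in which the jaws open and shut (so a half turn about z gives the same grasp; the last joint's range is limited). The gripper opens to 85 mm and grips with 20 to 120 N. Pads are 22 mm wide; open, the fingers measure 114 mm over their backs; the gripper's body (76 mm by 85 mm) begins 54 mm behind the grasp point. The pads swing forward as they close: fully open they stand 13 mm farther back than shut.
Start: joints at [1.156, 0.087, 0.176, 1.66, 0, 1.571], TCP at [0.222, 0.503, 0.231] pointing down, gripper open.
Joint ranges: [-3.13, 3.13], [-0.85, 1.81], [-1.15, 1.24], [-2.2, 2.28], [-1.44, 1.52], [-3.14, 3.14]. Speed limits (rad/s): [2.22, 2.22, 2.57, 3.14, 3.14, 3.14].

### API

Orientations are given as a unit quaternion [w, x, y, z].
In Python, from cell import * gives the robot as it stands. Calls block until the motion is done:
- movep(position, orientation): joint-space move of the TCP to a pose.
- movel(position, ori=None, velocity=0.15): straight line of the TCP; ori=None keeps the orientation; velocity is the mean speed in m/s.
- movej(angles): joint-space move.
- open_gripper() and clamp(newtons=None): open the fingers fully, or close them until they stop; newtons is the grip in N (None keeps the last).
- pause(seconds).
- solve_ik(position, orientation): joint angles nearest the present ones, or None.
- get_obs(): the state.
- capture(name): name is "scene" or "top"; returns a dict with "color" (384x512x3 uint8, red, green, blue), "K" (3x3 intrinsics, pixels), "rvec" (rotation vector, rad) and "tvec" (3), from world to camera coordinates, as OpenCV has them. Camera axes: x right, y down, z forward; pixel columns grow to the right and rows downward; lengths in m; the calibration is good to about 2 mm. A picture is of the moment at which its call begins. There is no depth.
A pose or a line that the arm cannot do raises PlanningError and nothing moves.
- job_done(): hands the job in, once; it reports no verdict.
The state is a dict: "time_s": time; "q": joint angles; "joint_velocities": joint speeds; "effort": joint torques, N m; "tool_pos": TCP position; "orientation": TCP orientation; "contact_force": force on the tool from outside, world axes, zero at the start; "moment": the same for the moment, N m; "grip_width": finger opening in m.
Only numpy, scipy, OpenCV 4.12 (cv2) and the standard library are available. Lean on these libraries where they do the work, as an engineer would, in place of code of your own. Each camera call takes 0.05 s, during which the arm holds its last target.

### The job

Check the blue-headed axle pin, now in the yellow socket, on the gap gauge: hold it upright with its foot just clear of the base plate, start in front of the green go gap and slide it straight through, then carry on until the red no-go gap stops it, and press firmly but gently for a moment (about 1 kg of push, never more than 1.5 kg) to be sure that it will not enter. The no-go blocks may be clamped nearer or farther, so feel for them. Then lift the pin out behind the go gap and stand it fully down in the green socket; leave everything else as it is.

Things in the scene. Friction and masses are not known exactly. Their poses are not given: they have to be found in the camera images.
- pin: Loose axle pin, about 0.13 to 0.23 kg, 105 mm tall, standing upright. Origin at the centre of its foot, z up along the pin. Steel round shank 20 mm in diameter from z = 0 to 60 mm (2 mm chamfer at the foot); above it a blue plastic square head, 26 x 26 mm, z = 60 to 105 mm, its flats square to the pin's x and y. Grip it by the head.
- gauge: Fixed gap gauge. Origin on the table under the middle of the go gap; +x is the pushing direction, y across the gap, z up. Dark base plate 8 mm thick, x -45 to 105 mm, y -45 to 45 mm. All blocks stand on it up to z = 65 mm, so with its foot at z = 13 to 22 mm the pin's head clears them. Measured poses may be off by more than the go gap's 0.75 mm a side: correct by feel.
- go_gap (a point): Middle of the go gap at the top of its two green blocks (z = 65 mm over the table); axes as the gauge. The gap is 21.5 mm wide; the blocks reach from 16 mm before this point to 12 mm behind it along the gauge's x, their front ends rounded (12 mm radius) as a lead-in. Behind them is open space.
- nogo_range (a point): Middle of the range in which the two red no-go blocks may be clamped, 60 mm behind the go gap, z = 65 mm; axes as the gauge. Their gap is 15 mm, square-edged; their front faces lie anywhere from 15 mm before to 15 mm behind this point (not reported), and stop the pin with its axis about 6.6 mm before the faces. They do not give.
- yellow_socket: Fixed grey socket with a yellow foot ring and yellow flutes, where the pin stands at the start. Origin on the table under its axis, z up. Outside 54 mm in diameter (foot ring 76 mm), 40 mm tall; round hole 24 mm in diameter, floor 4 mm above the table.
- green_socket: Fixed socket like the yellow one, with green foot ring and flutes, where the checked pin goes. Origin on the table under its axis. 40 mm tall, hole 24 mm in diameter, floor 4 mm above the table. Yellow and green may stand either way round, left or right.
- tape: Bystander: roll of masking tape 96 mm across, 25 mm tall, lying; origin under its centre.
- pen: Bystander: black and white marker pen 135 mm long; origin under its centre.
- driver: Bystander: green screwdriver 216 mm long; origin under its centre.
- bottle: Bystander: small white plastic bottle lying on its side, 107 mm long; origin under its centre.
Things that resemble listed ones, but are neither listed nor needed, are in the scene too. Leave any orange look-alike of the pin alone.

How it is judged:
On the way, in this order (a step that is already met when the one before it is completed fails the run):
1. the pin is in front of the go gap, upright, foot low over the base plate (x of pin in the frame of gauge between -0.06 and -0.014 m and y of pin in the frame of gauge between -0.012 and 0.012 m and z of pin in the frame of gauge between 0.0085 and 0.03 m and angle between pin's own z axis and vertical below 0.15 rad), for 0.1 s.
2. the pin is in the go gap (x of pin in the frame of gauge between -0.006 and 0.012 m and y of pin in the frame of gauge between -0.003 and 0.003 m and z of pin in the frame of gauge between 0.0085 and 0.03 m and angle between pin's own z axis and vertical below 0.15 rad), for 0.05 s.
3. the pin is through and pressed against the no-go gap, contact forces on its two edges together over 8 N (a push of about 5.5 N), foot off the base plate (x of pin in the frame of gauge between 0.03 and 0.076 m and y of pin in the frame of gauge between -0.006 and 0.006 m and z of pin in the frame of gauge between 0.0085 and 0.03 m and angle between pin's own z axis and vertical below 0.15 rad and contact force between pin and gauge above 8 N), for 0.3 s.
At the end, for the whole second after the job is handed in: The pin stands in the green socket, foot within 4 mm of the hole's floor and within 5 mm of its axis, upright within 0.12 rad, at rest and released (horizontal distance between pin and green_socket below 0.005 m and z of pin in the frame of green_socket below 0.008 m and angle between pin's own z axis and vertical below 0.12 rad and linear speed of pin below 0.01 m/s and contact force between pin and the fingers below 0.1 N); the robot touches nothing.
It fails at once if the pin is pushed against the gauge with contact forces over 30 N in all (a push of about 20 N at the no-go gap) (contact force between pin and gauge above 30 N).
It fails at once if the pin is lowered into or lifted out of the go gap from above instead of sliding through (x of pin in the frame of gauge between -0.008 and 0.01 m and y of pin in the frame of gauge between -0.008 and 0.008 m and z of pin in the frame of gauge between 0.036 and 0.06 m).
It fails at once if a bystander (tape, pen, screwdriver, bottle) is moved by more than 20 mm (distance of any of tape, pen, driver, bottle from where it was at the start of the episode above 0.02 m).
It also fails if it takes over 72 s, if anything falls off the work surface, if the arm or the gripper's body presses on something with over 40 N, if the wrist force passes 120 N, or if a joint passes its speed limit or range.

## Working session

There is one attempt and no reset: what is moved stays moved. The work goes in short steps, each a Python script; the robot and the scene stay as the last script left them, time stands still between calls to the robot, and variables do not carry over. Pictures are saved under pics/ and viewed, and the job is handed in when it is done.

```bash
ls; mkdir -p pics; python3 - <<'E'
from cell import *
import cv2,numpy as np
o=get_obs();print({k:np.round(v,3) for k,v in o.items()})
for n in("scene","top"):
    c=capture(n);cv2.imwrite(f"pics/{n}0.png",cv2.resize(c["color"][:,:,::-1],(800,600),interpolation=cv2.INTER_CUBIC));cv2.imwrite(f"pics/{n}0_raw.png",c["color"][:,:,::-1])
    print(n,c["K"],c["rvec"],c["tvec"])
    np.savez(f"{n}.npz",**{k:c[k] for k in("K","rvec","tvec","color")})
E
```

```text
pics
{'time_s': np.float64(0.0), 'q': array([ 1.156,  0.087,  0.175,  1.66 , -0.   ,  1.571]), 'joint_velocities': array([ 0.002, -0.   ,  0.002, -0.002,  0.   , -0.   ]), 'effort': array([ 1.0000e-03, -5.2038e+01,  4.6481e+01,  1.6000e-02,  0.0000e+00,
       -0.0000e+00]), 'tool_pos': array([0.222, 0.503, 0.231]), 'orientation': array([-0.   ,  0.206,  0.979, -0.001]), 'contact_force': array([-0.14 ,  0.227, -0.071]), 'moment': array([0.017, 0.026, 0.005]), 'grip_width': np.float64(0.085)}
scene [[444.45085851   0.         257.60543264]
 [  0.         444.45085851 193.15299696]
 [  0.           0.           1.        ]] [ 2.02764848 -0.51745204  0.32661671] [-0.51534008  0.12155527  1.30501535]
top [[417.09550173   0.         259.80210154]
 [  0.         417.09550173 191.53229994]
 [  0.           0.           1.        ]] [ 2.08356835 -2.13290651  0.18145815] [-0.12311604  0.54632396  1.33587897]
```

View pics/scene0.png

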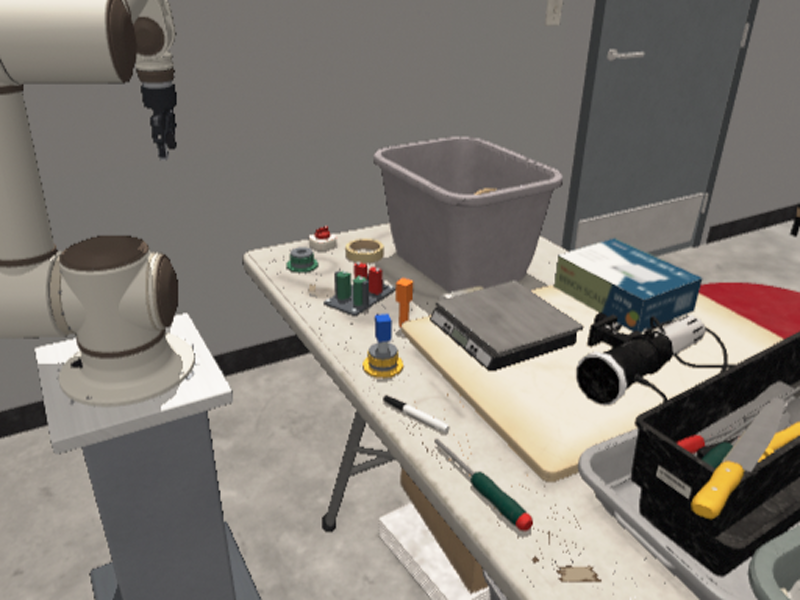

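View pics/top0.png

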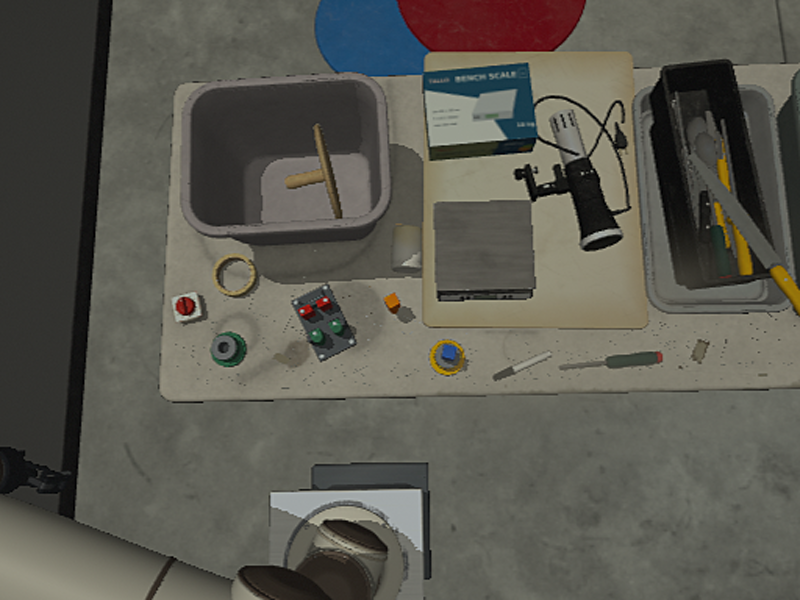

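The scene picture shows the blue-headed pin in the yellow socket at (383,327). The top view shows it at (450,353). Candidates for the pin are the blue head (top 450,353) and the orange look-alike (top 392,300; scene 404,290). The description picks blue in the yellow-ringed socket. The gauge is at top (325,322), with green blocks near the robot and red blocks farther away. The green socket is at top (228,349). Next I'll check close crops.

```bash
cat > h.py <<'E'
import numpy as np,cv2
def load(n):
    d=np.load(f"{n}.npz");return d
def p2w(d,u,v,z):
    "raw pixel at height z -> world"
    R=cv2.Rodrigues(d["rvec"])[0];t=np.asarray(d["tvec"]).ravel()
    r=R.T@np.linalg.inv(d["K"])@np.array([u,v,1.]);c=-R.T@t
    return c+r*(z-c[2])/r[2]
def w2p(d,P):
    return cv2.projectPoints(np.atleast_2d(np.asarray(P,float)),d["rvec"],d["tvec"],d["K"],None)[0].reshape(-1,2)
E
python3 - <<'E'
import cv2
t=cv2.imread("pics/top0_raw.png");s=cv2.imread("pics/scene0_raw.png")
# raw coords: top gauge ~ (180..235,175..235)
def crop(im,x,y,w,h,k,name): cv2.imwrite(name,cv2.resize(im[y:y+h,x:x+w],None,fx=k,fy=k,interpolation=cv2.INTER_CUBIC))
crop(t,125,175,110,65,7,"pics/c_top_l.png")
crop(t,235,175,80,75,8,"pics/c_top_r.png")
crop(s,170,140,110,110,5.4,"pics/c_scene.png")
E
```

```text
(no output)
```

View pics/c_top_l.png

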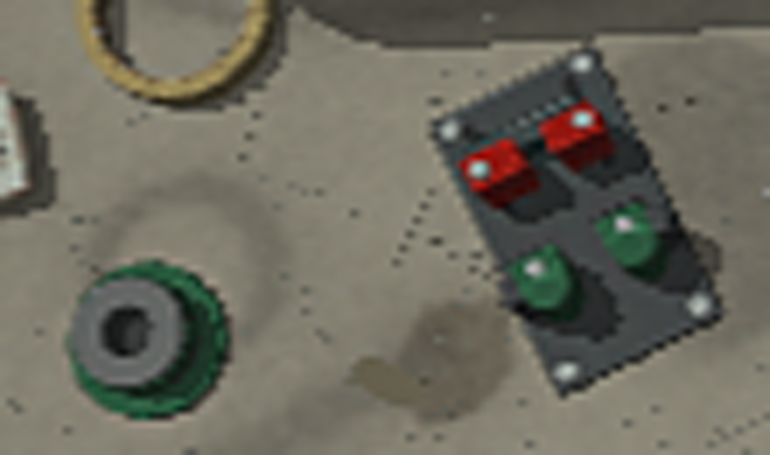

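View pics/c_top_r.png

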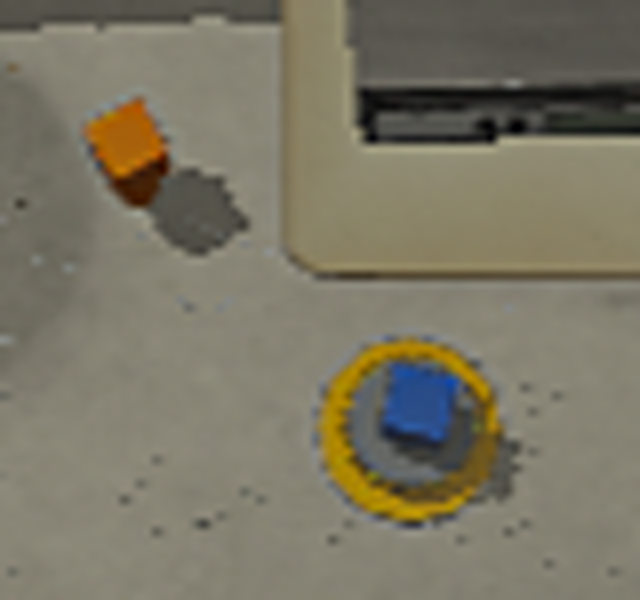

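View pics/c_scene.png

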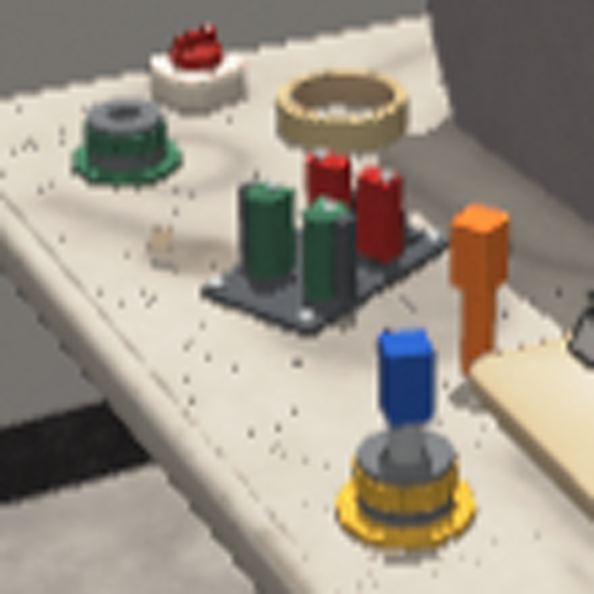

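```bash
python3 - <<'E'
from h import *
from scipy.optimize import least_squares
T=load("top");S=load("scene")
L=lambda p:(np.array(p,float)+.5)/7-.5+[125,175]
R=lambda p:(np.array(p,float)+.5)/8-.5+[235,175]
C=lambda p:(np.array(p,float)+.5)/5.4-.5+[170,140]
def pose(p,loc):
    c,s=np.cos(p[2]),np.sin(p[2]);loc=np.array(loc,float);o=loc.copy()
    o[:,0]=p[0]+c*loc[:,0]-s*loc[:,1];o[:,1]=p[1]+s*loc[:,0]+c*loc[:,1];return o
def fit(items,p0,name):
    f=lambda p:np.concatenate([(w2p(d,pose(p,loc))-px).ravel() for d,loc,px in items])
    r=least_squares(f,p0,loss="soft_l1");print(name,r.x.round(4),"yawdeg",np.degrees(r.x[2]).round(2));print(f(r.x).reshape(-1,2).round(2).tolist())
    return r.x
# plate corners: left-far, right-far, right-near, left-near
pl=[[.105,.045,.008],[.105,-.045,.008],[-.045,-.045,.008],[-.045,.045,.008]]
px=L([(432,128),(590,48),(722,318),(565,397)])
fit([(T,pl,px)],[.45,.1,.45],"gauge top")
# scene: near-left (200,290)?, near-right corner (308,335), right far (450,240)
pxs=C([(308,333),(202,290),(448,240)])
fit([(S,[[-.045,-.045,.008],[-.045,.045,.008],[.105,-.045,.008]],pxs)],[.45,.1,.45],"gauge scene")
fit([(T,pl,px),(S,[[-.045,-.045,.008],[-.045,.045,.008],[.105,-.045,.008]],pxs)],[.45,.1,.45],"gauge both")
# sockets
print("green top rim(top) ",p2w(T,*L((127,332)),.040),"ring bottom",p2w(T,*L((150,340)),.004))
print("green rim scene",p2w(S,*C((125,113)),.040))
print("yellow rim top",p2w(T,*R((411,425)),.04),"ring",p2w(T,*R((408,431)),.004))
h=.013
hd=[[h,h,.109],[h,-h,.109],[-h,-h,.109],[-h,h,.109]]
pt=R([(393,362),(461,379),(446,442),(380,423)])
print([p2w(T,*q,.109).round(4).tolist() for q in pt], p2w(T,*pt.mean(0),.109))
fit([(T,hd,pt)],[.36,-.07,0],"pin top")
print("pin head scene top centre",p2w(S,*C((405,343)),.109))
E
```

```text
gauge top [0.4785 0.0338 0.4508] yawdeg 25.83
[[-0.43, 0.14], [0.46, -0.15], [0.68, -0.41], [-0.72, 0.4]]
gauge scene [0.4761 0.0281 0.4605] yawdeg 26.38
[[0.35, -0.16], [-0.86, 0.05], [0.35, 0.03]]
gauge both [0.4783 0.0327 0.4543] yawdeg 26.03
[[-0.19, 0.29], [0.66, -0.07], [1.03, -0.4], [-0.33, 0.5], [0.21, -0.92], [-0.83, -0.73], [0.37, -0.56]]
green top rim(top)  [0.45229295 0.2566972  0.04      ] ring bottom [0.45276717 0.25631514 0.004     ]
green rim scene [0.45081556 0.25251275 0.04      ]
yellow rim top [ 0.42202396 -0.21916705  0.04      ] ring [ 0.4233957  -0.21923759  0.004     ]
[[0.4395, -0.2102, 0.109], [0.4322, -0.2366, 0.109], [0.4076, -0.2299, 0.109], [0.4157, -0.2044, 0.109]] [ 0.42371997 -0.22026905  0.109     ]
pin top [ 0.4237 -0.2203 -0.2721] yawdeg -15.59
[[0.33, -0.08], [-0.11, -0.18], [-0.18, -0.03], [-0.02, 0.3]]
pin head scene top centre [ 0.42072886 -0.22424722  0.109     ]
```

```bash
python3 - <<'E'
from h import *
from cell import *
T=load("top");S=load("scene")
k=.64
for q in [(395,238),(430,268),(520,290)]:
    print("bin base scene",q,p2w(S,q[0]*k,q[1]*k,0).round(3))
for z in (.15,.2,.25,.3):
    print(z,"scene rim L",p2w(S,378*k,158*k,z).round(3),"scene rim F",p2w(S,525*k,196*k,z).round(3),"top rim L",p2w(T,195*k,235*k,z).round(3),"R",p2w(T,380*k,235*k,z).round(3),"mid",p2w(T,280*k,247*k,z).round(3))
def yaw_q(a): # tool z down, tool y at yaw a in world
    # R cols: x=..., y=(cos a, sin a,0), z=(0,0,-1); x=y×z
    from scipy.spatial.transform import Rotation as Ro
    y=np.array([np.cos(a),np.sin(a),0]);z=np.array([0,0,-1.]);x=np.cross(y,z)
    q=Ro.from_matrix(np.stack([x,y,z],1)).as_quat();return q[[3,0,1,2]]
for nm,p,angs in [("pin",[.4237,-.2203,.2],[-15.6,74.4,164.4,-105.6]),("gauge",[.4783,.0327,.2],[26,206,116,-64]),("nogo",[.532,.059,.09],[26,206,116,-64]),("green",[.4525,.2555,.2],[0,90,180,-90])]:
    for a in angs:
        s=solve_ik(p,yaw_q(np.radians(a)));print(nm,a,None if s is None else np.round(s,2))
E
```

```text
bin base scene (395, 238) [0.733 0.296 0.   ]
bin base scene (430, 268) [0.722 0.098 0.   ]
bin base scene (520, 290) [ 0.847 -0.095  0.   ]
0.15 scene rim L [0.793 0.511 0.15 ] scene rim F [0.976 0.076 0.15 ] top rim L [0.668 0.288 0.15 ] R [ 0.657 -0.088  0.15 ] mid [0.638 0.114 0.15 ]
0.2 scene rim L [0.719 0.368 0.2  ] scene rim F [ 0.887 -0.03   0.2  ] top rim L [0.652 0.27  0.2  ] R [ 0.642 -0.091  0.2  ] mid [0.624 0.103 0.2  ]
0.25 scene rim L [0.646 0.226 0.25 ] scene rim F [ 0.798 -0.136  0.25 ] top rim L [0.637 0.252 0.25 ] R [ 0.627 -0.094  0.25 ] mid [0.609 0.092 0.25 ]
0.3 scene rim L [0.572 0.083 0.3  ] scene rim F [ 0.708 -0.243  0.3  ] top rim L [0.621 0.234 0.3  ] R [ 0.612 -0.098  0.3  ] mid [0.595 0.081 0.3  ]
pin -15.6 [-0.48 -0.1  -0.07  1.6   0.    1.36]
pin 74.4 [-0.48 -0.1  -0.07  1.6   0.   -0.21]
pin 164.4 [-0.48 -0.1  -0.07  1.6   0.   -1.78]
pin -105.6 [-0.48 -0.1  -0.07  1.6   0.    2.93]
gauge 26 [ 0.07 -0.09 -0.06  1.6   0.    1.19]
gauge 206 [ 0.07 -0.09 -0.06  1.6   0.   -1.96]
gauge 116 [ 0.07 -0.09 -0.06  1.6   0.   -0.39]
gauge -64 [ 0.07 -0.09 -0.06  1.6   0.    2.76]
nogo 26 [ 0.11  0.04 -0.14  1.38  0.    1.23]
nogo 206 [ 0.11  0.04 -0.14  1.38  0.   -1.91]
nogo 116 [ 0.11  0.04 -0.14  1.38  0.   -0.34]
nogo -64 [ 0.11  0.04 -0.14  1.38  0.    2.8 ]
green 0 [0.51 0.   0.03 1.6  0.   2.08]
green 90 [0.51 0.   0.03 1.6  0.   0.51]
green 180 [ 0.51  0.    0.03  1.6   0.   -1.06]
green -90 [ 0.51  0.    0.03  1.6   0.   -2.63]
```

```bash
python3 - <<'E'
import cv2
t=cv2.imread("pics/top0_raw.png");s=cv2.imread("pics/scene0_raw.png")
a=cv2.resize(t[40:180,105:275],None,fx=4.2,fy=4.2,interpolation=cv2.INTER_CUBIC);cv2.imwrite("pics/bin_top.png",a)
E
```

```text
(no output)
```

Both crops match the description. The blue square head is on a steel shank in the yellow-ringed socket, and the orange pin stands loose. The bin rim is at about x=0.62, clear of the planned path. The two cameras disagree by about 2–4 mm, so I'll let the grasp settle it. Now I'll go over the pin.

```bash
cat >> h.py <<'E'
from scipy.spatial.transform import Rotation as Ro
def yq(a):
    a=np.radians(a);y=np.array([np.cos(a),np.sin(a),0]);z=np.array([0,0,-1.]);x=np.cross(y,z)
    return Ro.from_matrix(np.stack([x,y,z],1)).as_quat()[[3,0,1,2]]
def st(o,m=""):
    print(m,"t",round(float(o["time_s"]),2),"p",np.round(o["tool_pos"],4),"F",np.round(o["contact_force"],2),"M",np.round(o["moment"],2),"w",round(float(o["grip_width"]),4))
def shot(capture,name,box,k,out):
    c=capture(name);x,y,w,h=box
    im=c["color"][y:y+h,x:x+w,::-1]
    cv2.imwrite(out,cv2.resize(im,None,fx=k,fy=k,interpolation=cv2.INTER_CUBIC))
    np.savez(f"{name}_last.npz",**{q:c[q] for q in("K","rvec","tvec","color")})
E
python3 - <<'E'
from cell import *
from h import *
q=yq(-15.6)
movep([.4228,-.2213,.19],q);st(get_obs(),"above")
movel([.4228,-.2213,.14],q,velocity=.1);st(get_obs(),"lo")
shot(capture,"scene",(200,120,110,110),5.4,"pics/app_s.png")
shot(capture,"top",(235,175,80,75),8,"pics/app_t.png")
E
```

```text
above t 2.76 p [ 0.4231 -0.2208  0.19  ] F [ 0.6  -0.59 -0.34] M [-0.01  0.07  0.  ] w 0.0856
lo t 3.41 p [ 0.4229 -0.2213  0.1404] F [ 0.23  0.41 -0.12] M [ 0.   -0.01 -0.01] w 0.0855
```

View pics/app_s.png

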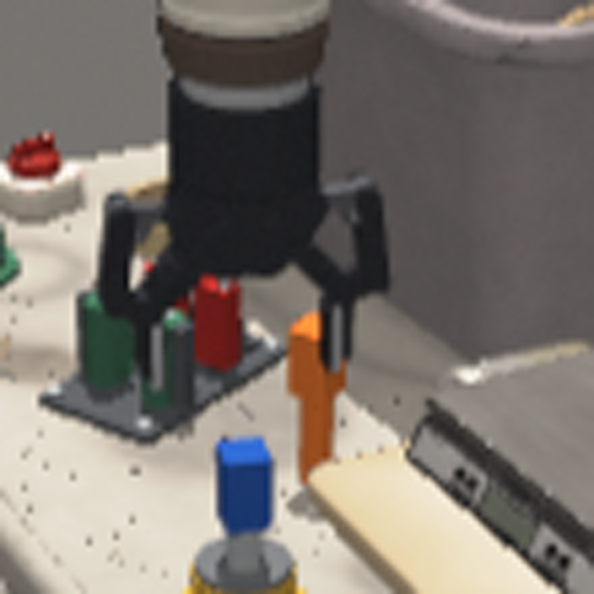

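View pics/app_t.png

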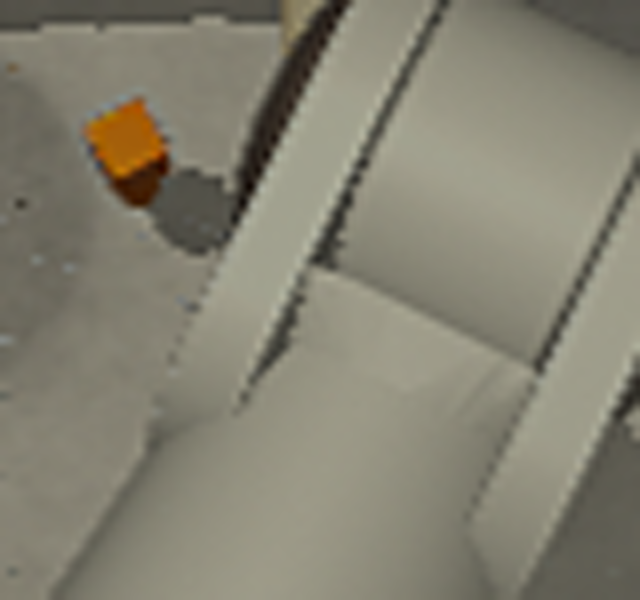

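The scene crop shows the open gripper centred over the blue pin (fingers at columns 155 and 340, pin at 245). The arm hides the top view. Next is the descent and grip.

```bash
python3 - <<'E'
from cell import *
from h import *
q=yq(-15.6)
movel([.4228,-.2213,.068],q,velocity=.08);st(get_obs(),"down")
clamp(40);st(get_obs(),"clamped")
for i in range(3): pause(.1);st(get_obs())
shot(capture,"scene",(200,120,110,110),5.4,"pics/grip_s.png")
E
```

```text
down t 4.56 p [ 0.4231 -0.2215  0.0686] F [-0.28  0.05 -0.41] M [ 0.02 -0.04 -0.04] w 0.0855
clamped t 5.13 p [ 0.4229 -0.2214  0.0682] F [ 0.02 -0.73  2.84] M [ 0.04  0.01 -0.  ] w 0.0258
 t 5.23 p [ 0.4229 -0.2214  0.0682] F [-0.17  0.2   2.5 ] M [0.01 0.02 0.02] w 0.0255
 t 5.33 p [ 0.4229 -0.2214  0.0682] F [0.38 0.1  3.94] M [-0.01  0.01  0.04] w 0.0257
 t 5.43 p [ 0.4229 -0.2214  0.0682] F [-0.09 -0.33  3.3 ] M [0.03 0.06 0.01] w 0.0256
```

View pics/grip_s.png

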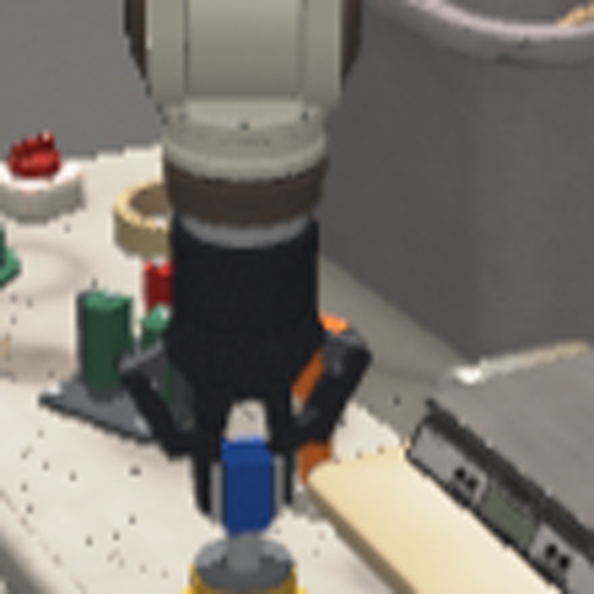

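The scene crop shows the pin's head gripped between the pads at (248,485), upright, with no side force. I'll lift it and carry it to the front of the go gap.

```bash
python3 - <<'E'
from cell import *
from h import *
q=yq(-15.6)
clamp(70)
movel([.4228,-.2213,.18],q,velocity=.12);pause(.1);st(get_obs(),"lifted")
g=np.array([.4783,.0327]);a=np.radians(26);ex=np.array([np.cos(a),np.sin(a)])
p=g-ex*.040
movep([*p,.18],yq(26));st(get_obs(),"front hi")
movel([*p,.12],yq(26),velocity=.1);pause(.1);st(get_obs(),"front mid")
shot(capture,"scene",(190,120,110,110),5.4,"pics/front_s.png")
shot(capture,"top",(165,165,90,80),7,"pics/front_t.png")
E
```

```text
lifted t 6.88 p [ 0.4225 -0.2211  0.1791] F [-0.32  0.06 -1.73] M [ 0.05  0.04 -0.02] w 0.0255
front hi t 7.83 p [0.4424 0.0146 0.1799] F [-0.25 -0.26 -1.85] M [-0.   -0.06 -0.01] w 0.0248
front mid t 8.68 p [0.4428 0.0151 0.1208] F [-0.1   0.01 -1.58] M [0.02 0.02 0.05] w 0.0252
```

View pics/front_s.png

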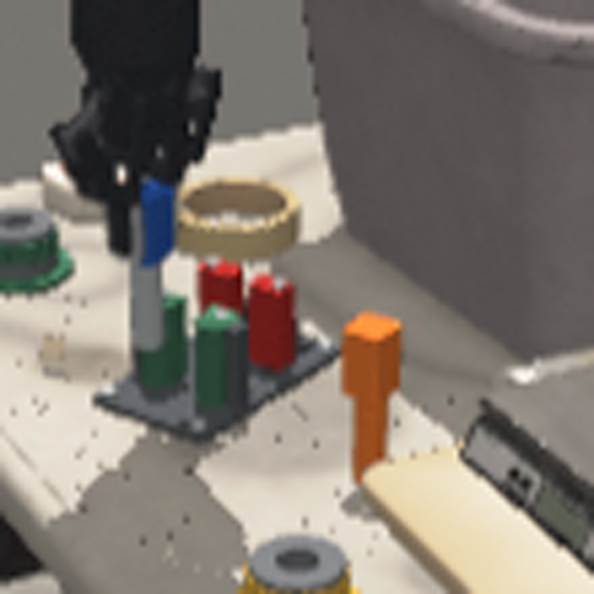

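View pics/front_t.png

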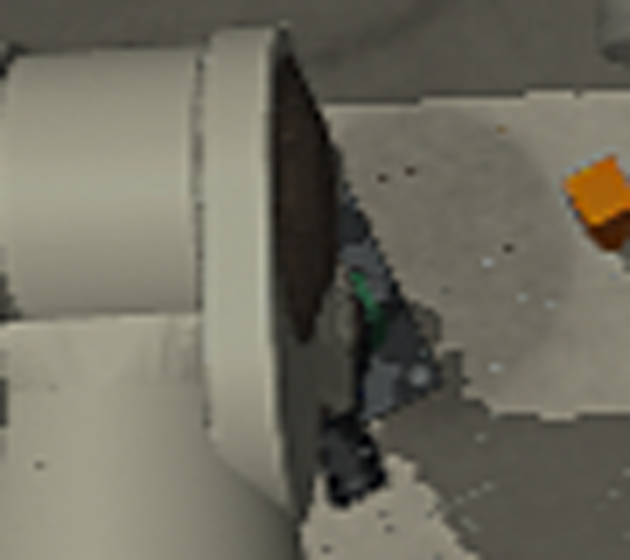

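```bash
python3 - <<'E'
from h import *
S=load("scene");T=load("top")
S_=lambda p:((p-[190,120]+.5)*5.4-.5)
p=[.4428,.0151];f=.0568
for dz in(0,.03,.06): print(dz,S_(w2p(S,[p[0],p[1],f+dz])[0]).round(1))
# shank edges at foot
print("obs foot axis -> world at z", p2w(S,*((np.array([147,345])+.5)/5.4-.5+[190,120]),f))
# segment shank: row profile in the image
im=np.load("scene_last.npz")["color"]
for v in range(168,187,2): print(v,[tuple(x) for x in im[v,211:224].tolist()])
E
```

```text
0 [148.2 342.5]
0.03 [146.8 299. ]
0.06 [145.3 254.6]
obs foot axis -> world at z [0.44079464 0.01241603 0.0568    ]
168 [(197, 188, 175), (166, 160, 152), (158, 152, 145), (115, 115, 114), (100, 102, 106), (51, 64, 92), (29, 57, 112), (42, 61, 101), (60, 72, 102), (163, 159, 158), (223, 214, 200), (226, 218, 204), (226, 219, 204)]
170 [(211, 201, 186), (205, 195, 181), (200, 190, 176), (120, 119, 117), (110, 112, 113), (111, 114, 114), (110, 112, 112), (107, 109, 109), (100, 102, 102), (218, 208, 193), (224, 217, 200), (225, 217, 202), (226, 219, 204)]
172 [(200, 190, 176), (196, 187, 173), (197, 187, 173), (121, 121, 119), (110, 112, 113), (112, 113, 113), (111, 113, 112), (107, 108, 109), (100, 101, 102), (205, 196, 182), (223, 215, 198), (224, 216, 201), (224, 217, 201)]
174 [(203, 192, 178), (208, 196, 183), (212, 201, 188), (134, 132, 127), (112, 113, 114), (113, 114, 115), (110, 113, 112), (108, 109, 109), (100, 102, 101), (129, 145, 137), (146, 165, 151), (164, 180, 157), (193, 196, 177)]
176 [(221, 212, 197), (223, 214, 198), (223, 214, 198), (117, 115, 113), (109, 112, 112)
[... 471 characters left out ...]
 111, 111), (102, 103, 104), (62, 78, 70), (41, 68, 52), (37, 63, 48), (37, 62, 49)]
182 [(220, 211, 195), (222, 214, 197), (224, 215, 199), (139, 135, 129), (113, 115, 115), (113, 115, 115), (112, 114, 115), (110, 111, 112), (102, 104, 105), (64, 77, 69), (42, 67, 52), (37, 63, 48), (37, 62, 48)]
184 [(196, 184, 167), (203, 192, 177), (214, 202, 186), (115, 110, 105), (84, 87, 86), (95, 100, 98), (96, 102, 100), (95, 100, 98), (67, 81, 74), (43, 68, 54), (37, 63, 48), (36, 63, 48), (38, 64, 49)]
186 [(172, 159, 144), (176, 162, 147), (185, 171, 156), (115, 109, 103), (53, 56, 54), (39, 63, 50), (40, 68, 53), (40, 69, 54), (41, 68, 53), (41, 68, 52), (38, 63, 48), (35, 63, 47), (37, 63, 48)]
```

```bash
python3 - <<'E'
import cv2
t=cv2.imread("pics/top0_raw.png");s=cv2.imread("pics/scene0_raw.png")
cv2.imwrite("pics/z_s.png",cv2.resize(s[162:206,204:258],None,fx=13,fy=13,interpolation=cv2.INTER_LANCZOS4))
cv2.imwrite("pics/z_t.png",cv2.resize(t[178:236,182:232],None,fx=10,fy=10,interpolation=cv2.INTER_LANCZOS4))
E
```

```text
(no output)
```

View pics/z_s.png

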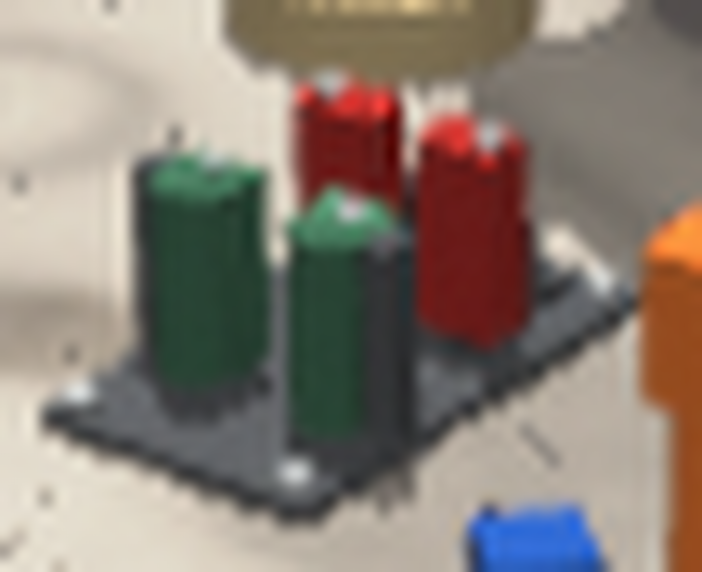

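View pics/z_t.png

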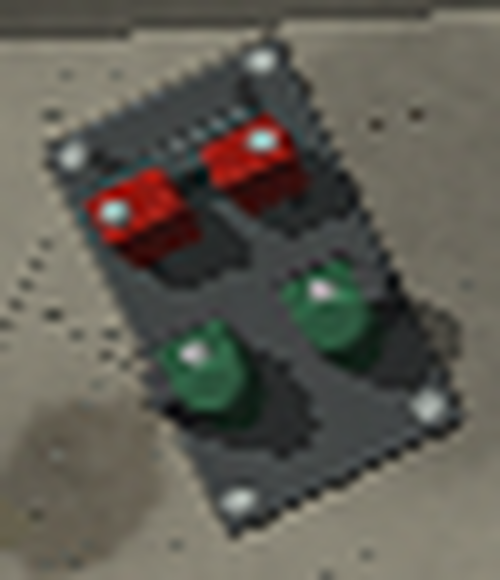

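```bash
python3 - <<'E'
from h import *
from scipy.optimize import least_squares
T=load("top");S=load("scene")
t=lambda p:(np.array(p,float)+.5)/10-.5+[182,178]
s=lambda p:(np.array(p,float)+.5)/13-.5+[204,162]
# order: plate FL,FR,NR,NL, green L,R, red L,R
pt=t([(72,156),(261,60),(429,404),(238,500),(192,352),(320,289),(114,211),(263,140)])
ps=s([(np.nan,np.nan),(601,280),(296,474),(78,392),(212,160),(350,208),(331,84),(489,137)])
pt2=t([(46,148),(280,38),(466,424),(232,538)]); ps2=s([(632,297),(296,520),(42,418)])
pl=[[.105,.045,.008],[.105,-.045,.008],[-.045,-.045,.008],[-.045,.045,.008]]
def W(x,y,yaw,loc):
    c,sn=np.cos(yaw),np.sin(yaw);loc=np.array(loc);o=loc.copy();o[:,0]=x+c*loc[:,0]-sn*loc[:,1];o[:,1]=y+sn*loc[:,0]+c*loc[:,1];return o
def loc(a,b,gx,gy,rx,ry): return [[.03+a,b,.009],[.03+a,-b,.009],[.03-a,-b,.009],[.03-a,b,.009],[gx,gy,.066],[gx,-gy,.066],[rx,ry,.066],[rx,-ry,.066]]
def f(p,useT=1,useS=1):
    L=loc(*p[5:11]);r=[]
    r.append(useT*(w2p(T,W(p[0],p[1],p[2],L))-pt).ravel());r.append(useT*.7*(w2p(T,W(p[0],p[1],p[2],pl))-pt2).ravel())
    x,y=p[0]+p[3],p[1]+p[4]
    r.append(useS*(w2p(S,W(x,y,p[2],L))-ps)[1:].ravel());r.append(useS*.7*(w2p(S,W(x,y,p[2],np.array(pl)[[1,2,3]]))-ps2).ravel())
    return np.concatenate(r)
p0=[.4783,.0327,.454,0,0,.067,.038,.0,.024,.06,.025]
r=least_squares(f,p0,x_scale=.01,loss="soft_l1",f_scale=.5);print(r.x.round(4),np.degrees(r.x[2]));print(f(r.x).reshape(-1,2).round(2).tolist())
E
```

```text
[ 0.4804  0.035   0.4442 -0.0021 -0.0017  0.0667  0.0363  0.0048  0.0232
  0.0589  0.0269] 25.45298377526465
[[0.15, 0.08], [0.27, 0.33], [0.18, 0.16], [-0.01, 0.19], [0.16, -0.01], [0.12, -0.04], [-0.02, 0.08], [-0.17, -0.09], [-0.33, -0.03], [-0.24, -0.42], [-0.09, -0.55], [-0.45, -0.17], [-0.07, 0.4], [-0.19, 0.26], [0.07, 0.27], [0.04, -0.03], [0.06, -0.01], [-0.08, 0.04], [-0.01, 0.08], [0.61, -0.59], [0.2, -0.88], [-0.46, -0.89]]
```

```bash
cat >> h.py <<'E'
G=np.array([.4785,.0335]);YAW=25.5
_a=np.radians(YAW);EX=np.array([np.cos(_a),np.sin(_a)]);EY=np.array([-EX[1],EX[0]])
QG=yq(YAW)
def gp(x,y,z): return [*(G+EX*x+EY*y),z]
def gF(F,F0): d=np.asarray(F)-F0;return np.array([d[:2]@EX,d[:2]@EY,d[2]])
def gpos(o): d=np.asarray(o["tool_pos"])[:2]-G;return np.array([d@EX,d@EY])*1000
def meanF(get_obs,pause,n=4,dt=.02):
    F=[]
    for i in range(n):
        pause(dt);F.append(get_obs()["contact_force"])
    return np.mean(F,0)
E
python3 - <<'E'
from cell import *
from h import *
movel(gp(-.038,0,.12),QG,velocity=.1)
movel(gp(-.038,0,.081),QG,velocity=.08)
F=[get_obs()["contact_force"] for _ in range(3)];print(np.round(F,2))
pause(.2)
F0=meanF(get_obs,pause,10);print("F0",F0.round(2));np.save("F0.npy",F0);st(get_obs(),"front low")
t=get_obs()["time_s"];movel(gp(-.036,0,.081),QG,velocity=.02);o=get_obs();print("2mm took",o["time_s"]-t,gpos(o))
shot(capture,"scene",(190,120,110,110),5.4,"pics/low_s.png")
E
```

```text
[[-0.87 -0.74 -0.84]
 [-0.87 -0.74 -0.84]
 [-0.87 -0.74 -0.84]]
F0 [ 0.18 -0.18 -1.63]
front low t 10.03 p [0.4444 0.0171 0.0813] F [ 0.89  0.03 -1.41] M [ 0.03 -0.01  0.03] w 0.0253
2mm took 0.25 [-3.58726513e+01  1.30985553e-03]
```

View pics/low_s.png

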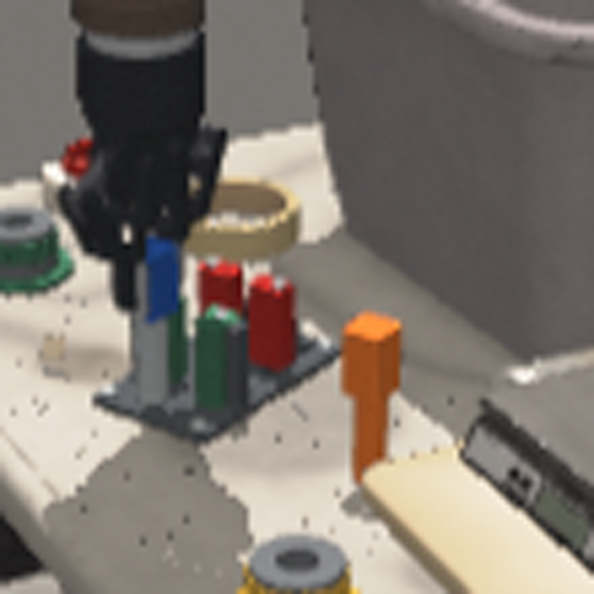

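The pin is low over the plate in front of the go gap, foot at (151,405), and upright. Now I'll slide it in by feel.

```bash
cat > feel.py <<'E'
from cell import *
from h import *
def feel(x,y,xend,F0,step=.001,n=4,thr=1.0,z=.081,fmax=7,log=True,vel=.02):
    while x<xend-1e-9:
        x=min(x+step,xend);movel(gp(x,y,z),QG,velocity=vel)
        f=gF(meanF(get_obs,pause,n),F0)
        k=0
        while (abs(f[1])>thr or f[0]<-thr*1.5) and k<6:
            if abs(f[1])>.6*thr: y+=np.clip(f[1]*.00012,-.0004,.0004)
            if np.hypot(f[0],f[1])>fmax: x-=.0005
            movel(gp(x,y,z),QG,velocity=vel);f2=gF(meanF(get_obs,pause,n),F0);k+=1
            print("  corr",round(x*1e3,2),round(y*1e3,2),f.round(1),"->",f2.round(1));f=f2
        if log:print(round(x*1e3,2),round(y*1e3,2),f.round(2),gpos(get_obs()).round(2))
        if np.hypot(f[0],f[1])>fmax+2: print("STOP");break
    return x,y
E
python3 - <<'E'
from feel import *
F0=np.load("F0.npy")
x,y=feel(-.036,0,-.024,F0,step=.004,n=3)
x,y=feel(x,y,-.012,F0,step=.001,n=4)
print(x,y,get_obs()["time_s"]);np.save("xy.npy",[x,y])
E
```

```text
-32.0 0.0 [ 0.01  0.3  -0.68] [-3.198e+01  1.000e-02]
-28.0 0.0 [-0.28  0.61 -0.1 ] [-2.796e+01  1.000e-02]
-24.0 0.0 [ 0.22  0.26 -0.21] [-23.99   0.03]
-23.0 0.0 [0.12 0.32 0.34] [-2.301e+01 -2.000e-02]
-22.0 0.0 [ 0.07  0.51 -0.18] [-22.01   0.  ]
-21.0 0.0 [-0.06  0.58  0.05] [-2.098e+01 -1.000e-02]
-20.0 0.0 [ 0.05  0.18 -0.05] [-2.002e+01  2.000e-02]
-19.0 0.0 [-0.33  0.26  0.11] [-1.899e+01 -1.000e-02]
-18.0 0.0 [0.13 0.56 0.14] [-1.8e+01  1.0e-02]
-17.0 0.0 [-0.2   0.07  0.28] [-16.99   0.  ]
-16.0 0.0 [-0.28 -0.06 -0.32] [-1.597e+01 -1.000e-02]
-15.0 0.0 [-0.24  0.44 -0.06] [-1.5e+01 -1.0e-02]
-14.0 0.0 [-0.1   0.01  0.14] [-1.398e+01  1.000e-02]
-13.0 0.0 [0.42 0.15 0.01] [-1.299e+01  1.000e-02]
-12.0 0.0 [-0.05  0.65  0.1 ] [-11.99   0.02]
-0.012 0 15.325
```

```bash
python3 - <<'E'
from feel import *
F0=np.load("F0.npy");F0=F0.copy();F0[:2]+=.3*EY;np.save("F0.npy",F0)
x,y=np.load("xy.npy")
x,y=feel(x,y,.004,F0,step=.001,n=4)
print(x,y,get_obs()["time_s"]);np.save("xy.npy",[x,y])
E
```

```text
-11.0 0.0 [ 0.03 -0.34 -0.51] [-11.  -0.]
-10.0 0.0 [ 0.12 -0.27 -0.13] [-9.98 -0.  ]
-9.0 0.0 [-0.1  -0.1  -0.47] [-9. -0.]
-8.0 0.0 [-0.32 -0.13  0.19] [-8.01  0.01]
-7.0 0.0 [0.18 0.03 0.14] [-7.   -0.01]
-6.0 0.0 [ 0.09 -0.3  -0.07] [-5.98  0.02]
-5.0 0.0 [0.04 0.17 0.14] [-4.97  0.01]
-4.0 0.0 [-0.01  0.31  0.39] [-3.98  0.  ]
-3.0 0.0 [-0.02  0.15 -0.01] [-2.98 -0.02]
-2.0 0.0 [0.37 0.12 0.52] [-1.98  0.01]
-1.0 0.0 [ 0.05 -0.19 -0.4 ] [-1.    0.01]
0.0 0.0 [ 0.33 -0.44  0.01] [0.01 0.01]
1.0 0.0 [-0.34 -0.02  0.06] [1.02 0.  ]
2.0 0.0 [ 0.04 -0.01 -0.06] [2.04 0.  ]
3.0 0.0 [-0.09 -0.25 -0.21] [ 3.01 -0.01]
4.0 0.0 [ 0.05 -0.23  0.2 ] [ 3.98 -0.01]
0.004 0.0 20.3917
```

There was no contact at all through the gap, so I'll check with a picture that the pin really is in it.

```bash
python3 - <<'E'
from feel import *
shot(capture,"scene",(204,130,70,75),8,"pics/in_s.png")
S=load("scene")
o=get_obs();p=o["tool_pos"]
print(gpos(o))
print(((w2p(S,[[p[0],p[1],.017],[p[0],p[1],.065],[p[0],p[1],.122]])-[204,130]+.5)*8).round(0))
E
```

```text
[ 3.98748322e+00 -3.08874506e-03]
[[175. 471.]
 [172. 372.]
 [170. 249.]]
```

View pics/in_s.png

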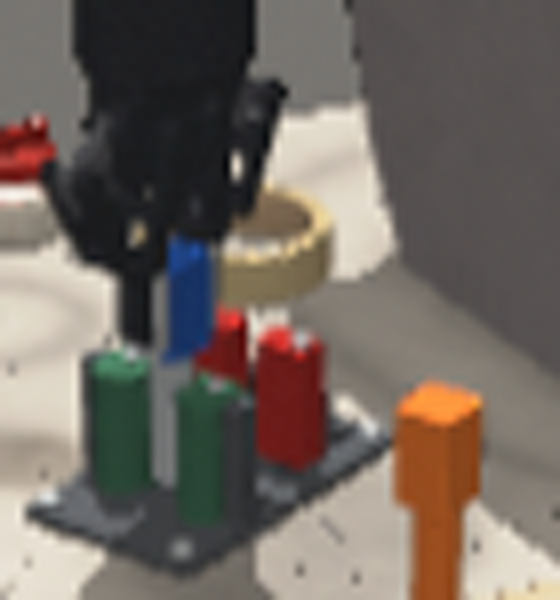

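The pin is in the go gap: its grey shank shows between the green blocks at (165,430). I'll carry on through, then feel for the no-go blocks.

```bash
python3 - <<'E'
from feel import *
F0=np.load("F0.npy");x,y=np.load("xy.npy")
x,y=feel(x,y,.024,F0,step=.002,n=2,thr=1.5,vel=.03)
x,y=feel(x,y,.036,F0,step=.004,n=2,thr=1.5,vel=.04)
F0=meanF(get_obs,pause,10);np.save("F0.npy",F0)
while x<.070:
    x+=.0005;movel(gp(x,y,.081),QG,velocity=.01)
    f=gF(meanF(get_obs,pause,2),F0)
    if f[0]<-1.3:
        f=gF(meanF(get_obs,pause,5),F0)
        if f[0]<-1.: break
print("contact",x,y,f.round(2),gpos(get_obs()),get_obs()["time_s"]);np.save("xy.npy",[x,y])
E
```

```text
6.0 0.0 [-0.72  0.06 -0.05] [ 6.05 -0.  ]
8.0 0.0 [-0.02  0.07  0.42] [8.05 0.  ]
10.0 0.0 [-0.09 -0.05  0.05] [1.003e+01 1.000e-02]
12.0 0.0 [-0.17 -0.16 -0.19] [12.04  0.  ]
14.0 0.0 [ 0.02 -0.33 -0.12] [14.05  0.02]
16.0 0.0 [ 0.12 -0.47 -0.45] [1.604e+01 1.000e-02]
18.0 0.0 [-0.11 -0.1   0.71] [ 1.804e+01 -1.000e-02]
20.0 0.0 [ 0.18 -0.3   0.14] [2.002e+01 1.000e-02]
22.0 0.0 [-0.03  0.12 -0.01] [2.204e+01 2.000e-02]
24.0 0.0 [ 0.18  0.41 -0.11] [2.404e+01 1.000e-02]
28.0 0.0 [-0.38 -0.23  0.25] [2.812e+01 1.000e-02]
32.0 0.0 [ 0.08 -0.01  0.54] [32.09  0.04]
36.0 0.0 [-0.49 -0.1  -0.02] [3.61e+01 1.00e-02]
contact 0.045500000000000006 0.0 [-4.53  0.66  1.3 ] [45.11411979  0.08982649] 29.7583
```

```bash
python3 - <<'E'
from feel import *
F0=np.load("F0.npy");x,y=np.load("xy.npy")
f=gF(meanF(get_obs,pause,5),F0);print(f.round(2))
for k in range(16):
    if f[0]<-9.3: break
    x+=.00012 if f[0]>-8 else .00006
    movel(gp(x,y,.081),QG,velocity=.01);f=gF(meanF(get_obs,pause,4),F0);print(round(x*1e3,2),f.round(2),gpos(get_obs()).round(2))
    if f[0]<-12.5: break
for i in range(3):
    f=gF(meanF(get_obs,pause,10),F0);print("hold",f.round(2),get_obs()["time_s"])
st(get_obs());np.save("xy.npy",[x,y])
shot(capture,"scene",(204,130,70,75),8,"pics/press_s.png")
E
```

```text
[-5.15  0.71  2.09]
45.62 [-5.47  1.26  2.55] [45.15  0.09]
45.74 [-5.98  0.89  2.59] [45.19  0.1 ]
45.86 [-6.32  1.06  2.51] [45.22  0.09]
45.98 [-6.94  1.04  2.77] [45.26  0.07]
46.1 [-7.19  1.41  2.85] [45.28  0.11]
46.22 [-7.21  0.98  3.65] [45.31  0.1 ]
46.34 [-7.8   1.39  3.84] [45.35  0.11]
46.46 [-8.86  1.5   4.09] [45.36  0.11]
46.52 [-9.12  1.38  4.04] [45.39  0.12]
46.58 [-9.26  1.44  4.15] [45.4   0.09]
46.64 [-9.14  1.6   4.54] [45.41  0.13]
46.7 [-9.89  1.22  4.51] [45.43  0.11]
hold [-9.64  1.31  4.63] 33.8083
hold [-9.7   1.39  4.57] 33.975
hold [-9.11  1.18  4.34] 34.1417
 t 34.14 p [0.5195 0.0531 0.0808] F [-8.31 -2.85  2.45] M [-0.74  2.21 -0.03] w 0.0249
```

View pics/press_s.png

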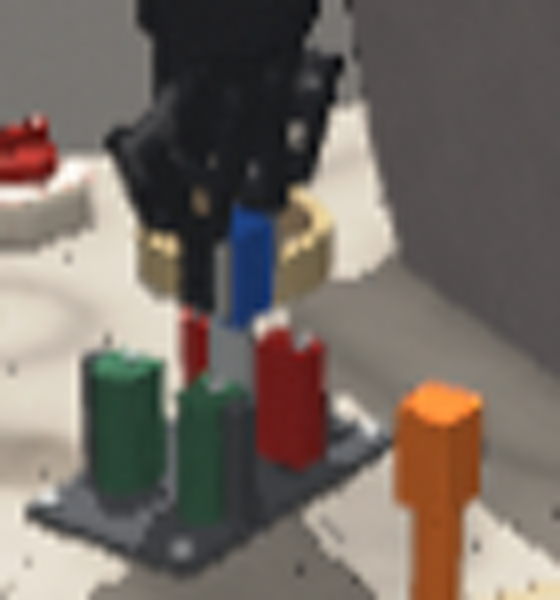

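The picture shows the pin pressed against the red blocks at (235,345). The push held at about 9.5 N, with side force about 1.3 N. I'll back off, lift out behind the go gap, and in the same step re-measure the green socket from the first pictures.

```bash
python3 - <<'E'
from feel import *
movel(gp(.030,0,.081),QG,velocity=.05);pause(.1)
F0=np.load("F0.npy");print("free",gF(meanF(get_obs,pause,6),F0).round(2))
movel(gp(.030,0,.18),QG,velocity=.12);st(get_obs(),"up")
shot(capture,"scene",(190,105,110,110),5.4,"pics/up_s.png")
t=cv2.imread("pics/top0_raw.png");s=cv2.imread("pics/scene0_raw.png")
a=cv2.resize(t[207:240,130:163],None,fx=12,fy=12,interpolation=cv2.INTER_LANCZOS4);b=cv2.resize(s[153:179,178:211],None,fx=12,fy=12,interpolation=cv2.INTER_LANCZOS4)
h=max(a.shape[0],b.shape[0]);o=np.zeros((h,a.shape[1]+b.shape[1],3),np.uint8);o[:a.shape[0],:a.shape[1]]=a;o[:b.shape[0],a.shape[1]:]=b
cv2.imwrite("pics/z_green.png",o);print(a.shape,b.shape)
E
```

```text
free [ 0.4   0.4  -0.16]
up t 35.85 p [0.5053 0.0464 0.1791] F [ 0.09 -0.51 -2.33] M [-0.03  0.04  0.03] w 0.0254
(396, 396, 3) (312, 396, 3)
```

View pics/up_s.png

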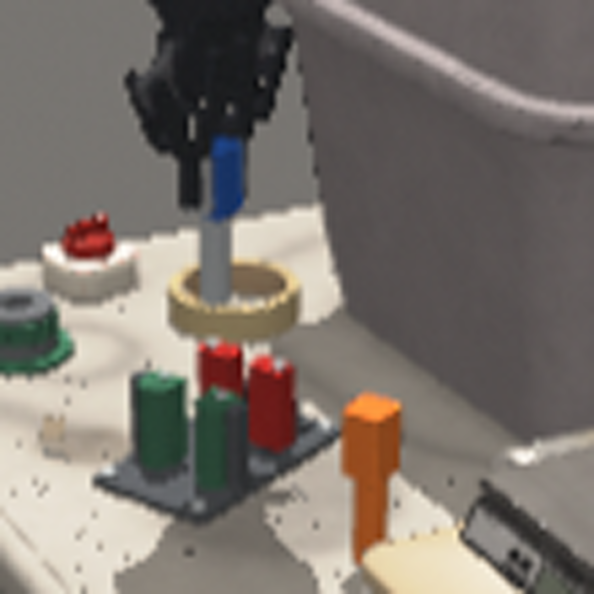

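View pics/z_green.png

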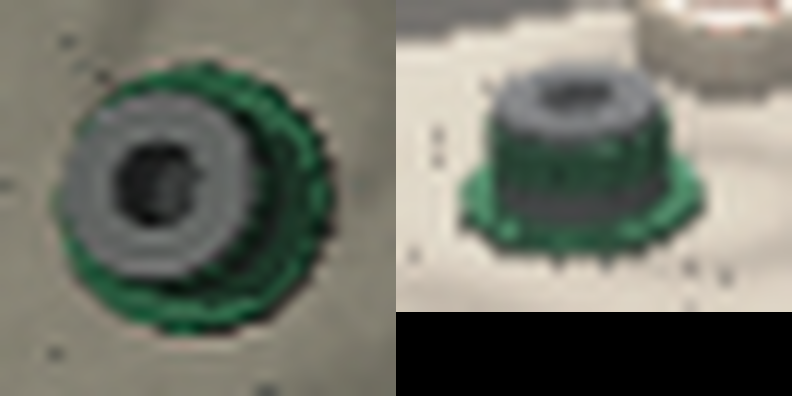

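```bash
python3 - <<'E'
from h import *
T=load("top");S=load("scene")
t=lambda p:(np.array(p,float)+.5)/12-.5+[130,207]
s=lambda p:(np.array(p,float)+.5)/12-.5+[178,153]
print("top rim",p2w(T,*t((159,184.5)),.04),"ring z4",p2w(T,*t((195,198.5)),.004))
print("scene rim",p2w(S,*s((182.5,99)),.04))
# width sanity
for d,f,c,box in((T,t,(159,184.5),""),(S,s,(182.5,99),"")):
    w=p2w(d,*f(c),.04);th=np.linspace(0,2*np.pi,72)
    P=np.c_[w[0]+.027*np.cos(th),w[1]+.027*np.sin(th),np.full(72,.04)];q=w2p(d,P);o=f((0,0));print(((q.min(0)-o)*12).round(0),((q.max(0)-o)*12).round(0))
    w=[.4515,.2545]
# pin check
sc=lambda p:((p-[190,105]+.5)*5.4-.5)
print("pred foot/top-shank",sc(w2p(S,[[.5053,.0464,.115],[.5053,.0464,.175]])))
E
```

```text
top rim [0.45256602 0.2564469  0.04      ] ring z4 [0.45298883 0.25703868 0.004     ]
scene rim [0.44993112 0.25021973 0.04      ]
[62. 88.] [256. 282.]
[95. 63.] [269. 136.]
pred foot/top-shank [[215.68879899 299.25229994]
 [214.24588637 210.28123552]]
```

```bash
python3 - <<'E'
from h import *
from scipy.optimize import least_squares
T=load("top");S=load("scene")
t=lambda p:(np.array(p,float)+.5)/12-.5+[130,207]
s=lambda p:(np.array(p,float)+.5)/12-.5+[178,153]
for p in [(.4526,.2565),(.4517,.2545),(.4499,.2502)]:
    print(p,((w2p(S,[*p,.04])[0]-[178,153]+.5)*12).round(1),"obs 182.5,99")
f=lambda p:np.r_[(w2p(T,[*p,.04])[0]-t((159,184.5))),(w2p(T,[*p,.004])[0]-t((195,198.5))),(w2p(S,[*p,.04])[0]-s((182.5,99)))]
r=least_squares(f,[.45,.25]);print(r.x,r.fun.round(2))
E
```

```text
(0.4526, 0.2565) [183.4  90.4] obs 182.5,99
(0.4517, 0.2545) [183.1  93.3] obs 182.5,99
(0.4499, 0.2502) [182.9  99.5] obs 182.5,99
[0.45249438 0.25631688] [ 0.04  0.02  0.21  0.14  0.03 -0.74]
```

```bash
python3 - <<'E'
from feel import *
q=yq(-10)
p=[.4523,.2560]
movep([*p,.18],q);movel([*p,.120],q,velocity=.12);pause(.15);o=get_obs();st(o,"hover")
F0=meanF(get_obs,pause,6);np.save("F0g.npy",F0);print(F0.round(2))
shot(capture,"scene",(165,105,70,75),8,"pics/hov_s.png")
shot(capture,"top",(120,195,60,60),9,"pics/hov_t.png")
S=load("scene");P=o["tool_pos"];f=P[2]-.064
sc=lambda p:((p-[165,105]+.5)*8-.5)
print("pred foot,shank top,head top",sc(w2p(S,[[P[0],P[1],f],[P[0],P[1],f+.06],[P[0],P[1],f+.105]])).round(1).tolist())
th=np.linspace(0,2*np.pi,73);q2=sc(w2p(S,np.c_[P[0]+.01*np.cos(th),P[1]+.01*np.sin(th),np.full(73,f)]));print("foot circle",q2.min(0),q2.max(0))
E
```

```text
hover t 37.68 p [0.4528 0.2562 0.1211] F [-0.87 -0.36 -1.47] M [ 0.   -0.02  0.01] w 0.0253
[ 0.28 -0.14 -1.15]
pred foot,shank top,head top [[224.5, 410.8], [217.3, 291.6], [211.8, 199.5]]
foot circle [202.94041604 402.0727398 ] [245.93321609 419.58543467]
```

View pics/hov_s.png

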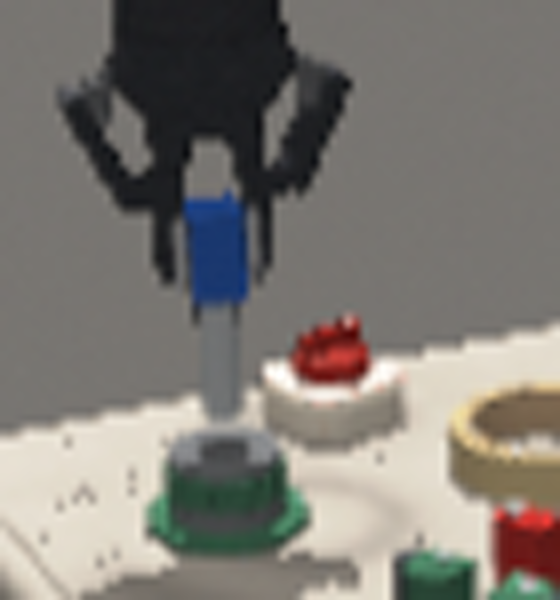

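View pics/hov_t.png

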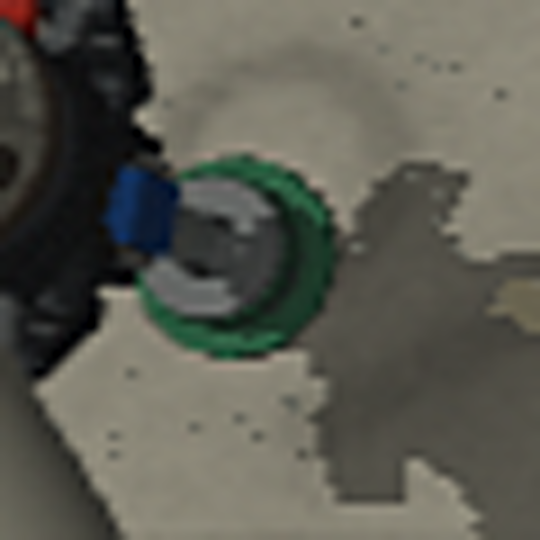

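```bash
python3 - <<'E'
from h import *
import cv2
d=np.load("top_last.npz");im=d["color"][:,:,::-1]
x0,y0,w,h,k=128,208,36,32,16
a=cv2.resize(im[y0:y0+h,x0:x0+w],None,fx=k,fy=k,interpolation=cv2.INTER_LANCZOS4);b=a.copy()
tc=lambda p:((p-[x0,y0]+.5)*k-.5)
def circ(c,r,z,col):
    th=np.linspace(0,2*np.pi,73);q=tc(w2p(d,np.c_[c[0]+r*np.cos(th),c[1]+r*np.sin(th),np.full(73,z)]));cv2.polylines(b,[q.round().astype(int)],True,col,1)
P=[.4526,.2561];f=.1208-.064
circ(P,.010,f+.002,(0,255,255));circ(P,.010,f+.058,(0,255,255))
G=[.4525,.2563];circ(G,.012,.04,(255,0,255));circ(G,.027,.04,(255,0,255));circ(G,.038,0.004,(255,0,255))
cv2.imwrite("pics/ov_t.png",cv2.hconcat([a[:,:400],b[:,:400]]))
E
```

```text
(no output)
```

View pics/ov_t.png

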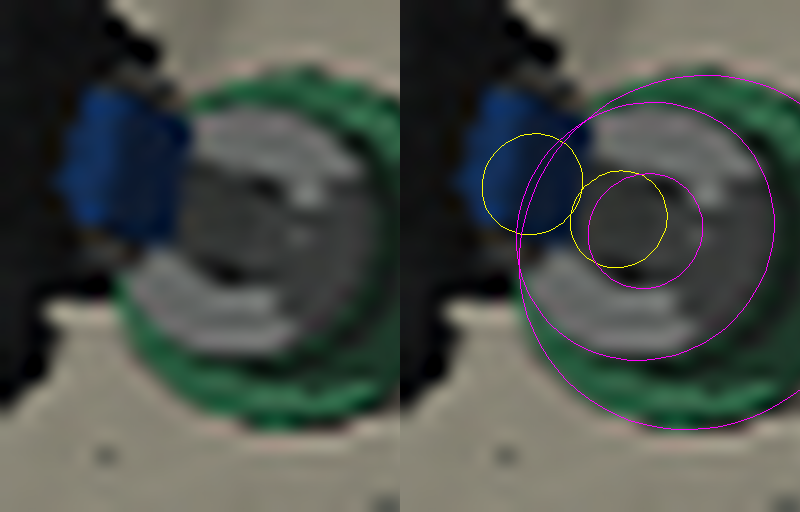

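The scene crop shows the foot hanging over the hole at (222,417). The top overlay puts the shank within about 0.6 mm of the prediction, centred over the hole. I'll lower it with force watching.

```bash
python3 - <<'E'
from feel import *
q=yq(-10);F0=np.load("F0g.npy");p=np.array([.4525,.2563])
z=.120
while z>.0685:
    z=max(z-(.004 if z<.112 and z>.08 else .003 if z>.08 else .002),.068)
    movel([*p,z],q,velocity=.04)
    f=meanF(get_obs,pause,2)-F0
    k=0
    while np.hypot(f[0],f[1])>1.8 and k<4 and f[2]<4:
        p=p+np.clip(f[:2]*.00015,-.0005,.0005);movel([*p,z],q,velocity=.02);f=meanF(get_obs,pause,3)-F0;k+=1;print("  corr",p.round(4),f.round(1))
    print(round(z,4),p.round(4),f.round(1))
    if f[2]>3.5: print("STOP");break
st(get_obs())
shot(capture,"scene",(165,105,70,75),8,"pics/ins_s.png")
E
```

```text
0.117 [0.4525 0.2563] [-0.1 -0.1 -0.2]
0.114 [0.4525 0.2563] [-0.2  0.4 -0.6]
0.111 [0.4525 0.2563] [-0.2  0.4 -0.4]
0.107 [0.4525 0.2563] [-0.7  1.  -0.5]
0.103 [0.4525 0.2563] [-0.8  0.6 -0.1]
0.099 [0.4525 0.2563] [-0.2 -0.3 -0.4]
0.095 [0.4525 0.2563] [ 0.1  0.3 -0.4]
0.091 [0.4525 0.2563] [-0.1  0.1  0.1]
0.087 [0.4525 0.2563] [-0.  -0.2 -0.4]
0.083 [0.4525 0.2563] [-0.1 -0.4 -0.3]
0.079 [0.4525 0.2563] [-0.4  0.5 -1. ]
0.077 [0.4525 0.2563] [-0.7  0.2 -0.3]
0.075 [0.4525 0.2563] [-0.1  0.3 -0.6]
0.073 [0.4525 0.2563] [-0.2  0.   0. ]
0.071 [0.4525 0.2563] [-0.5  0.8 -0.5]
0.069 [0.4525 0.2563] [-0.9 -0.3  0.3]
0.068 [0.4525 0.2563] [-0.4 -0.7  2.5]
 t 42.7 p [0.4527 0.2564 0.0683] F [ 0.35 -0.74  1.77] M [0.07 0.07 0.03] w 0.0251
```

View pics/ins_s.png

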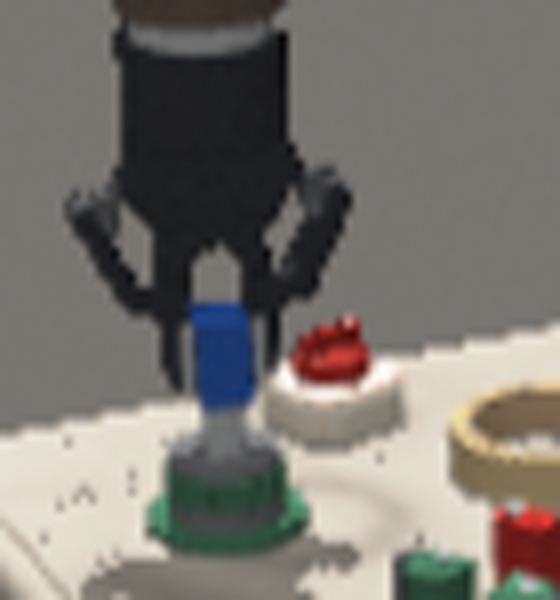

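The pin went down without side force and touched the floor at the same TCP height as at pickup (0.068). Now I'll release and retreat straight up.

```bash
python3 - <<'E'
from feel import *
q=yq(-10)
open_gripper();pause(.2);st(get_obs(),"open")
movel([.4525,.2563,.20],q,velocity=.12)
movej(get_obs()["q"]+np.array([.45,0,0,0,0,0]));pause(.3);st(get_obs(),"away")
shot(capture,"scene",(165,105,70,75),8,"pics/end_s.png")
shot(capture,"top",(120,195,60,60),9,"pics/end_t.png")
T=np.load("top_last.npz");S=np.load("scene_last.npz")
cv2.imwrite("pics/end_full.png",cv2.resize(T["color"][:,:,::-1],(800,600)))
E
```

```text
open t 43.57 p [0.4525 0.2563 0.068 ] F [-0.42 -0.44 -0.52] M [0.02 0.01 0.  ] w 0.0856
away t 46.04 p [0.2966 0.4268 0.1992] F [ 0.07 -0.43  0.22] M [-0.03 -0.    0.03] w 0.0856
```

View pics/end_s.png

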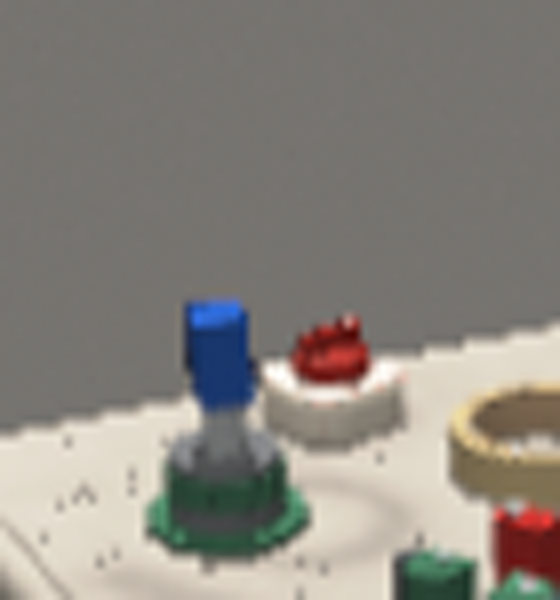

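View pics/end_full.png

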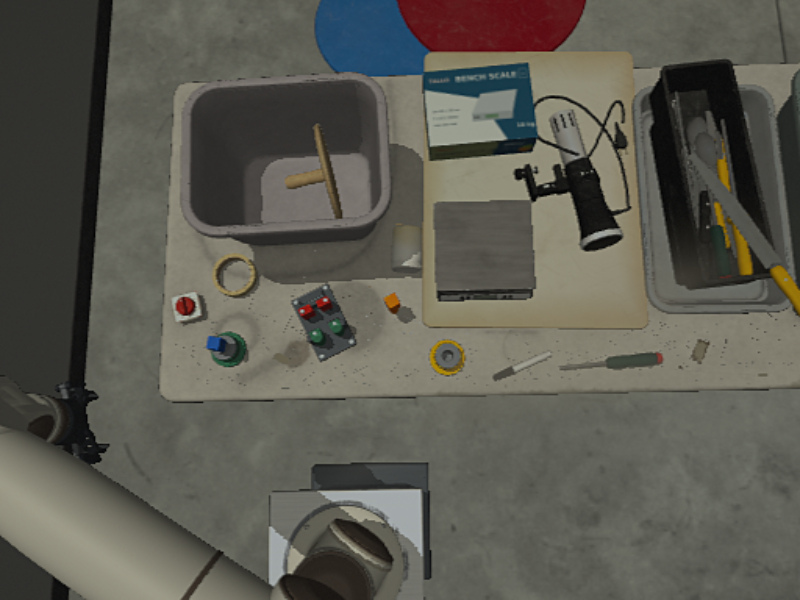

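The blue pin stands upright in the green socket (scene crop 220,350; top 215,344). The yellow socket is empty, the bystanders have not moved, and the arm is clear. I'll hand in.

```bash
python3 - <<'E'
from cell import *
job_done()
print(get_obs()["time_s"])
E
```

```text
the job is handed in; nothing more can be done
the job is handed in; nothing more can be done
```

The pin has been checked on the gauge and now stands in the green socket. The job was handed in just after 46 s on the robot's clock; no verdict was reported.

- **Go gap:** I took the blue-headed pin from the yellow socket, lowered it in front of the gap with its foot about 17 mm over the table, and slid it straight through. It felt no contact, side force stayed at noise level, and a picture confirmed it was between the green blocks.
- **No-go gap:** The red blocks stopped it with its axis about 45 mm behind the middle of the go gap. I pressed for about 1 s at around 9.5 N (just under 1 kg) and it did not enter. The upward force also rose by about 4.5 N during the press; I took this as friction on the edges, because it vanished when I backed off.
- **Placing:** I backed off to 30 mm behind the go gap, lifted the pin out, and lowered it into the green socket. It touched the floor at the same tool height as at pickup, so it is fully down.
- **Last checks:** The pin looks upright and released, the yellow socket is empty, nothing else has visibly moved, and the arm is clear.
- **Disagreement:** The two cameras differed by up to about 6 mm at the green socket. I trusted the top view, and the clean insertion bore that out.

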